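# Gauge a drilled handle blank and sort it

### The job

Take the drilled wooden blank that lies on the black mat and slide it lengthwise onto the level gauge pin as far as it will go. If it goes fully home against the collar, lay it flat in the shallow plywood tray; if it stops at the step of the pin, lay it flat in the deep grey scrap bin. Leave the other blank and everything else on the bench where it is.

Things in the scene. Friction and masses are not known exactly. Their poses are not given: they have to be found in the camera images.
- blank_a: One of two drilled wooden blanks that look alike outside: a pale square bar 46 x 46 x 90 mm long lying on one side, with a round hole right through along its length, centred in the section. One has a hole of 32 mm (fits), the other 21 mm (too tight); which is not told. About 0.1 kg. Origin: centre of the underside; x runs along the length and the hole, z up.
- blank_b: One of two drilled wooden blanks that look alike outside: a pale square bar 46 x 46 x 90 mm long lying on one side, with a round hole right through along its length, centred in the section. One has a hole of 32 mm (fits), the other 21 mm (too tight); which is not told. About 0.1 kg. Origin: centre of the underside; x runs along the length and the hole, z up.
- blank_a_mid (a point): Middle of blank_a: on the axis of its hole, half way along (23 mm above its underside, 45 mm from each end).
- blank_b_mid (a point): Middle of blank_b: on the axis of its hole, half way along.
- mat: Black rubber mat, flat (1 mm), 170 x 130 mm. The blank to be tested lies on it; the other blank lies elsewhere on the bench. Origin: centre.
- gauge: Fixed grey stand with a level steel gauge pin, axis 95 mm above the bench, pointing to the stand's -x (roughly towards the robot): blanks slide on towards +x. Column behind the collar 44 mm wide, 110 mm high; foot plate 14 mm high, 100 mm wide, from 50 mm before to 80 mm behind the origin. Origin: on the bench, 20 mm behind the collar's face; z up.
- gauge_tip (a point): Free end of the pin, on its axis; +x runs along the pin to the collar. From here: a nose 15 mm in diameter (coned tip), 35 mm long; a step; then the full pin, 27 mm in diameter, 60 mm long, edge bevelled. A blank with a tight hole stops with its end at the step, its middle 10 mm short of this point.
- gauge_collar (a point): Centre of the face of the collar (52 mm across), 95 mm beyond gauge_tip. A blank with a wide hole slides until its end meets this face, its middle then 50 mm past gauge_tip.
- tray: Fixed shallow plywood tray for good blanks: 180 mm (x) x 160 mm (y) outside, walls 25 mm high and 6 mm thick, floor 6 mm above the bench. Origin: centre of the underside.
- bin: Fixed deep grey plastic scrap bin for rejected blanks: 180 mm (x) x 160 mm (y) outside, walls 60 mm high and 4 mm thick, floor 4 mm above the bench. Origin: centre of the underside.
- tape: Roll of paper tape lying flat, 80 mm across, 24 mm high. Origin: underside centre. Bystander.
- pliers: Orange-handled pliers lying flat, about 150 mm long along x, 60 mm wide, 16 mm high. Origin: on the surface at the middle. Bystander.
- sanding_block: Cork sanding block 110 x 60 x 28 mm. Origin: underside centre. Bystander.
- glue: White plastic glue bottle, 56 mm across, 150 mm high. Origin: underside centre. Bystander.
There are look-alikes about, which are no part of the job. There is more than one size of the bin; the one meant has the size given above. Leave any green look-alike of the blank_a alone.

How it is judged:
On the way:
1. the blank from the mat has been slid onto the gauge pin as far as it goes: to within 6 mm of the collar (wide hole) or of the step (tight hole) (((x of blank_a_mid in the frame of gauge_tip above 0.044 m and y of blank_a_mid in the frame of gauge_tip between -0.008 and 0.008 m and z of blank_a_mid in the frame of gauge_tip between -0.008 and 0.008 m and angle between the x axis of blank_a and the x axis of gauge, either way round below 0.15 rad) or (x of blank_b_mid in the frame of gauge_tip above -0.016 m and y of blank_b_mid in the frame of gauge_tip between -0.008 and 0.008 m and z of blank_b_mid in the frame of gauge_tip between -0.008 and 0.008 m and angle between the x axis of blank_b and the x axis of gauge, either way round below 0.15 rad))), for 0.2 s.
At the end, for the whole second after the job is handed in: The blank from the mat lies flat and still in the tray if its hole fits the pin, else in the bin (its middle within 70 mm in x and 60 mm in y of the centre, under 40 mm above the underside); the other blank is within 30 mm of where it lay (((x of blank_a_mid in the frame of tray between -0.07 and 0.07 m and y of blank_a_mid in the frame of tray between -0.06 and 0.06 m and z of blank_a_mid in the frame of tray below 0.04 m and linear speed of blank_a below 0.02 m/s and distance of blank_b_mid from where it was at the start of the episode below 0.03 m and horizontal distance between blank_b and mat above 0.1 m) or (x of blank_b_mid in the frame of bin between -0.07 and 0.07 m and y of blank_b_mid in the frame of bin between -0.06 and 0.06 m and z of blank_b_mid in the frame of bin below 0.04 m and linear speed of blank_b below 0.02 m/s and distance of blank_a_mid from where it was at the start of the episode below 0.03 m and horizontal distance between blank_a and mat above 0.1 m))); the robot touches nothing.
It fails at once if a bystander is moved by more than 30 mm (distance of any of tape, pliers, sanding_block, glue from where it was at the start of the episode above 0.03 m).
It also fails if it takes over 40 s, if anything falls off the work surface, if the arm or the gripper's body presses on something with over 40 N, if the wrist force passes 120 N, or if a joint passes its speed limit or range.

### The arm

A 6-joint arm with a two-finger parallel gripper is mounted at the origin on the work surface. World frame = base frame: x ahead of the robot, y to its left, z up, the work surface at z = 0. Lengths are in m, angles in rad, forces in N, time in s.
With the tool pointing down it reaches from about 0.25 to 0.775 m from the base axis. Payload 4 kg.
Tool frame: the origin (TCP) lies midway between the tips of the shut fingers; the grasp point (between the pads) lies 19 mm behind it; z points along the fingers, y is the line along which they close (so a half turn about z gives the same grasp; the last joint's range is limited). The gripper opens to 94 mm and grips with 3 to 60 N. Pads are 16 mm wide; open, the fingers measure 119 mm over their backs; the gripper's body (75 mm by 177 mm) begins 78 mm behind the grasp point.
Start: joints at [1.006, 0.087, 1.371, -0, 1.684, -0.103], TCP at [0.245, 0.492, 0.206] pointing down, gripper open.
Joint ranges: [-3.1, 3.1], [-0.76, 2.03], [0.27, 2.55], [-1.08, 4.22], [0.17, 2.65], [-2.57, 2.57]. Speed limits (rad/s): [2.79, 2.79, 3.14, 3.14, 3.14, 3.14].

### API

Orientations are given as [roll, pitch, yaw] about the fixed x, y, z axes, in that order (R = Rz(yaw) Ry(pitch) Rx(roll)).
In Python, from bench import robot gives the robot as it stands. The module is installed in compiled form; this text tells all that it offers.
- The arm moves only by the tool arm_command, never from a script. Its argument "targets" is a list of rows, each a list of 4 numbers: the shift along the world's x, y, z as a fraction of full scale, then the turn about the world's z as a fraction of full scale. A call has 1 to 8 rows; each row is the pose to reach, as a shift and turn from the pose commanded when the call began; what a row does not reach only later rows make up. Full scale, the value 1, is 0.5 m for a shift and 120 degrees for a turn. A row lasts 1/12 s, in which the tool goes at most 41.7 mm and 7.16 degrees, less where a joint would pass 70% of its speed; a pose out of reach is approached as far as the arm can. A call with a number of a shift or a turn outside -1 to 1 is refused whole. A call with a gripper value outside its range is refused whole. "claw" is the closure, from 0 (fully open) to 1 (shut), set as the call begins (left out, the last holds). The fingers move at their own pace and stop on an object; the grip force is fixed at half the most. Time passes only in rows, so rows that repeat a pose let the fingers close. It gives the time, the measured TCP pose, the force, the opening and the grip force at its end, in the units of the state.
- robot.get_obs(): the state, without advancing time (a new reading comes with each control period).
- robot.snapshot(name): name is "scene" or "top" or "wrist"; returns the picture (400x640x3 uint8, red, green, blue); there is no depth.
- robot.camera_info(name): a dict with "vfov" (degrees; the focal length in pixels is half the picture's height over the tangent of half this angle, whatever the lens; pixels are square), "cx", "cy" (the principal point, pixels), "k1" (the pictures are not rectified: a ray, as slopes to the right and down, at radius r is drawn at 1 + k1 r^2 times it, then the intrinsics apply), "extrinsics" (4x4, takes a point from camera to world coordinates); the wrist camera has in their place "T_tool_cam" (4x4, takes a point from camera to tool coordinates, whose origin is the TCP and whose axes are the flange's). Camera axes: x right, y up, looking along -z (the intrinsics and any distortion apply to the point x, -y, -z); pixel columns grow to the right and rows downward; lengths in m; the calibration is good to about 2 mm. A picture is of the moment at which its call begins: read the wrist's pose just before it. camera_info takes no time and is no camera call.
- robot.close_job(): hands the job in; it is judged then, once.
The state is a dict: "time": time; "joint_positions": joint angles; "qvel": joint speeds; "joint_torque": joint torques, N m; "tool_pos": TCP position; "ee_rot": TCP orientation; "wrist_force": force on the tool from outside, world axes, zero at the start; "wrist_torque": the same for the moment, N m; "width": finger opening in m; "finger_force": force on a finger pad.
Only numpy, scipy, OpenCV 4.12 (cv2) and the standard library are available. Lean on these libraries where they do the work, as an engineer would, in place of code of your own. Each camera call takes 0.05 s, during which the arm holds its last target. There are 200 camera calls.

## Working session

There is one attempt and no reset: what is moved stays moved. The work goes in short steps, Python scripts to look and compute and a tool call to move; the robot and the scene stay as the last step left them, time stands still between calls to the robot, and variables do not carry over. Pictures are saved under pics/ and viewed, at most 10 in all, crops included, and the job is handed in when it is done.

Besides the shell and the picture viewer there is one more tool, called after ">>>" as name([rows], argument=value, ...), one row to a line, values as JSON. arm_command: Moves the arm, as the interface text tells. Shift numbers are shares of 0.5 m and turn numbers shares of 120 degrees, none past 1 either way. Its arguments: {"type":"object","properties":{"targets":{"type":"array"},"claw":{"type":"number"}},"required":["targets"]}

```bash
mkdir -p pics
cat > h.py <<'E'
import numpy as np, cv2
from bench import robot
from scipy.spatial.transform import Rotation as R
def cam(n):
    c=robot.camera_info(n); f=200/np.tan(np.radians(c['vfov'])/2)
    return c,f
def pose(n,c,o=None):
    if n!='wrist': return np.array(c['extrinsics'])
    o=o or robot.get_obs(); T=np.eye(4); T[:3,3]=o['tool_pos']
    T[:3,:3]=R.from_euler('xyz',o['ee_rot']).as_matrix()
    return T@np.array(c['T_tool_cam'])
def ray(n,px,o=None):
    c,f=cam(n); T=pose(n,c,o); px=np.atleast_2d(px).astype(float)
    K=np.array([[f,0,c['cx']],[0,f,c['cy']],[0,0,1]])
    u=cv2.undistortPoints(px[:,None],K,np.array([c['k1'],0,0,0.]))[:,0]
    # camera_info distortion: s*(1+k1 r^2), same as opencv
    d=np.c_[u[:,0],-u[:,1],-np.ones(len(u))]
    return T[:3,3],d@T[:3,:3].T
def onz(n,px,z,o=None):
    p,d=ray(n,px,o); return p+d*((z-p[2])/d[:,2:])
def proj(n,P,o=None):
    c,f=cam(n); T=np.linalg.inv(pose(n,c,o)); P=np.atleast_2d(P)@T[:3,:3].T+T[:3,3]
    s=np.c_[P[:,0],-P[:,1]]/-P[:,2:]; s=s*(1+c['k1']*(s**2).sum(1,keepdims=True))
    return s*f+[c['cx'],c['cy']]
def tri(a,b):
    (p,d),(q,e)=a,b; d=d[0]/np.linalg.norm(d[0]); e=e[0]/np.linalg.norm(e[0])
    s=np.linalg.lstsq(np.c_[d,-e],q-p,rcond=None)[0]
    A,B=p+s[0]*d,q+s[1]*e; return (A+B)/2,np.linalg.norm(A-B)
E
python3 - <<'E'
from h import *
for n in('scene','top'):
    im=robot.snapshot(n); cv2.imwrite(f'pics/{n}0.png',im[:,:,::-1]); print(cam(n))
print(cam('wrist')); print(robot.get_obs())
E
```

```text
({'vfov': 56.6843455239993, 'cx': 326.42822098999784, 'cy': 197.18062803746412, 'k1': -0.03527800423053798, 'extrinsics': array([[ 0.81414811, -0.3693946 ,  0.44800724,  0.9462404 ],
       [ 0.58065488,  0.51571902, -0.62997921, -0.58730674],
       [ 0.00166506,  0.77303397,  0.63436244,  0.73161209],
       [ 0.        ,  0.        ,  0.        ,  1.        ]])}, np.float64(370.7862331307893))
({'vfov': 46.89815360019503, 'cx': 323.68699344541784, 'cy': 197.38662736458807, 'k1': -0.10204780472402106, 'extrinsics': array([[-1.25489668e-02,  9.97711124e-01, -6.64457483e-02,
         3.98869282e-01],
       [-9.99921010e-01, -1.24743364e-02,  1.53796767e-03,
         7.84308860e-02],
       [ 7.05580839e-04,  6.64597996e-02,  9.97788854e-01,
         1.48797910e+00],
       [ 0.00000000e+00,  0.00000000e+00,  0.00000000e+00,
         1.00000000e+00]])}, np.float64(461.08875293317385))
({'vfov': 69.48601355135408, 'cx': 319.06708413761504, 'cy': 198.2874880907152, 'k1': 0.0068936630926594656, 'T_tool_cam': array([[-1.94670972e-04,  9.60666255e-01,  2.77705434e-01,
         8.22074819e
[... 287 characters left out ...]
910984))
{'time': 0.1, 'joint_positions': array([ 1.00589477e+00,  8.78651543e-02,  1.37206885e+00, -2.60814147e-05,
        1.68359417e+00, -1.03110984e-01]), 'qvel': array([ 0.00091856, -0.00094285, -0.00232728, -0.00158493,  0.00064754,
       -0.0001442 ]), 'joint_torque': array([ 1.80839310e-03, -3.41249371e+01, -3.03303874e+01,  7.18990853e-02,
        3.03859112e-02, -6.21086815e-05]), 'tool_pos': array([0.24481103, 0.4919715 , 0.20444732]), 'ee_rot': array([-3.13966475e+00, -1.73435716e-04,  2.67979900e+00]), 'wrist_force': array([ 0.17848825, -0.3550503 ,  0.19705189]), 'wrist_torque': array([ 0.01887931, -0.0091028 , -0.04001944]), 'finger_force': 0.0, 'width': 0.09406587030506598}
```

View pics/top0.png

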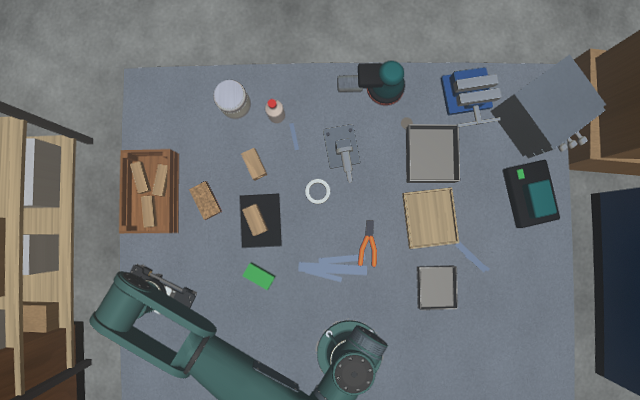

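View pics/scene0.png

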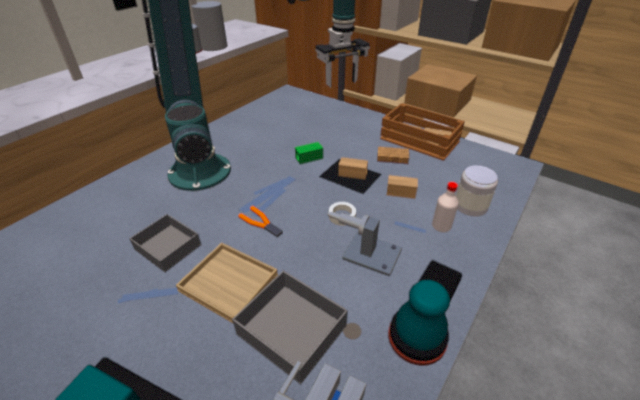

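Top view: mat with its blank at (255,220), other blank at (254,164), green look-alike (259,275). Gauge pin runs from about (350,180) up to its column at (343,145). Tray is at (430,217), big bin at (433,153), small bin at (437,287). The scene view agrees with this layout.

Run:
```python
from h import *
a=cv2.imread('pics/top0.png'); b=cv2.imread('pics/scene0.png')
c1=cv2.resize(a[115:190,310:385],None,fx=5,fy=5,interpolation=cv2.INTER_CUBIC)
c2=cv2.resize(b[195:275,320:410],(422,375),interpolation=cv2.INTER_CUBIC)
cv2.imwrite('pics/g0.png',np.hstack([c1,c2]))
def mask(im,x0,y0,x1,y1,lo,hi):
    h=cv2.cvtColor(im,cv2.COLOR_BGR2HSV); m=np.zeros(h.shape[:2],np.uint8)
    m[y0:y1,x0:x1]=cv2.inRange(h[y0:y1,x0:x1],lo,hi); return m
def rect(m):
    cs,_=cv2.findContours(m,cv2.RETR_EXTERNAL,cv2.CHAIN_APPROX_NONE); return cv2.minAreaRect(max(cs,key=cv2.contourArea))
print('hsv blank',cv2.cvtColor(a,cv2.COLOR_BGR2HSV)[220,255], 'tray',cv2.cvtColor(a,cv2.COLOR_BGR2HSV)[217,430])
def show(nm,m,z):
    r=rect(m); bx=cv2.boxPoints(r); w=onz('top',bx,z); e=[w[1]-w[0],w[2]-w[1]]
    L=max(e,key=np.linalg.norm)
    print(nm,np.round(r[0],1),'c',w.mean(0).round(4),'sides',np.round([np.linalg.norm(v) for v in e],4),'ang',np.degrees(np.arctan2(L[1],L[0])).round(1)%180)
show('blank',mask(a,241,196,278,246,(5,60,60),(30,255,255)),.047)
show('other',mask(a,235,145,275,185,(5,60,60),(30,255,255)),.046)
show('tray',mask(a,395,180,465,255,(5,60,60),(30,255,255)),.025)
g=a[118:190,400:466]; m=np.zeros(a.shape[:2],np.uint8); m[118:190,400:466]=(cv2.cvtColor(g,cv2.COLOR_BGR2GRAY)<75)*255
show('bin',m,.06)
show('mat',mask(a,230,185,290,255,(0,0,0),(180,255,60)),.001)
```

```text
hsv blank [ 17  84 171] tray [ 19  69 173]
blank [254.4 219.6] c [0.4281 0.294  0.047 ] sides [0.0495 0.0931] ang 22.900000000000006
other [253.5 163.7] c [0.6044 0.2965 0.046 ] sides [0.0462 0.0955] ang 24.5
tray [430.3 217.4] c [ 0.4283 -0.2635  0.025 ] sides [0.1617 0.178 ] ang 5.599999999999994
bin [434.5 152.5] c [ 0.6317 -0.2747  0.06  ] sides [0.1506 0.1692] ang 177.8
mat [260.3 220. ] c [0.4274 0.2819 0.001 ] sides [0.1271 0.166 ] ang 2.0
```

View pics/g0.png

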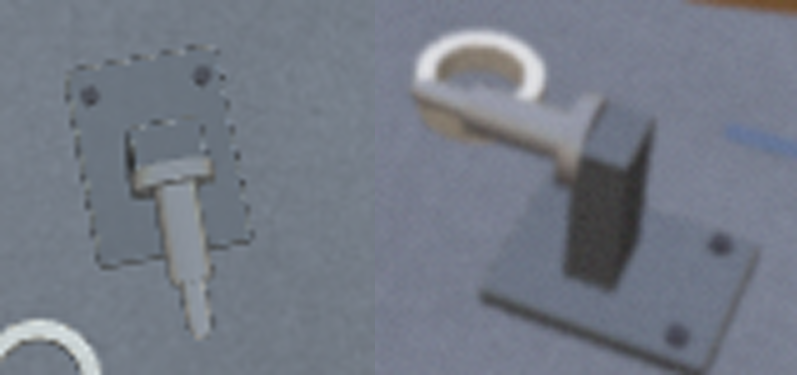

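Left crop: the pin's tip is near (350.4,182.6) in the full image and the collar face near (345,152), so the pin's axis lies at about 10–11°. Next I move above the blank for a wrist look.

>>> arm_command([
  [0.366,-0.396,-0.1,0.42],
  [0.366,-0.396,-0.1,0.42],
  [0.366,-0.396,-0.1,0.42],
  [0.366,-0.396,-0.1,0.42],
  [0.366,-0.396,-0.1,0.42],
  [0.366,-0.396,-0.1,0.42],
  [0.366,-0.396,-0.1,0.42],
  [0.366,-0.396,-0.1,0.42],
], claw=0)

```text
time: 0.77
tool_pos: [0.4301, 0.2903, 0.1535]
ee_rot: [-3.139, -0.003, -2.723]
wrist_force: [-0.6, 0.5, 0.6]
width: 0.0941
finger_force: 0.0
```

>>> arm_command([
  [0,0,0,0],
  [0,0,0,0],
  [0,0,0,0],
])

```text
time: 1.02
tool_pos: [0.4274, 0.2951, 0.1555]
ee_rot: [3.141, -0.0, -2.725]
wrist_force: [-0.6, 0.4, 0.0]
width: 0.0939
finger_force: 0.0
```

Run:
```python
from h import *
o=robot.get_obs(); im=robot.snapshot('wrist')[:,:,::-1].copy(); cv2.imwrite('pics/w1.png',im)
print(o['time'],o['tool_pos'],np.degrees(o['ee_rot']),np.abs(o['qvel']).max())
h=cv2.cvtColor(im,cv2.COLOR_BGR2HSV); m=cv2.inRange(h,(5,50,60),(30,255,255))
cs,_=cv2.findContours(m,cv2.RETR_EXTERNAL,cv2.CHAIN_APPROX_NONE)
for c in cs:
    if cv2.contourArea(c)<1500: continue
    q=cv2.approxPolyDP(c,4,True)[:,0]; print(cv2.contourArea(c),q.tolist()); print(onz('wrist',q,.047,o).round(4).tolist())
print(proj('wrist',[.428,.294,.047],o))
```

```text
1.0167 [0.42744888 0.29514989 0.1555495 ] [ 1.79952753e+02 -1.43308265e-02 -1.56123591e+02] 0.01846988645409783
4879.0 [[294, 392], [571, 393], [589, 388], [601, 376], [506, 372], [499, 380], [453, 378], [440, 351], [420, 380], [297, 379]]
[[0.6773, 0.3711, 0.047], [0.5346, 0.6951, 0.047], [0.5186, 0.7106, 0.047], [0.4969, 0.7119, 0.047], [0.5401, 0.6009, 0.047], [0.5544, 0.6, 0.047], [0.5752, 0.5456, 0.047], [0.5457, 0.5095, 0.047], [0.5949, 0.5092, 0.047], [0.6564, 0.3665, 0.047]]
2802.5 [[490, 279], [577, 274], [639, 313], [639, 296], [518, 240]]
[[0.4366, 0.5102, 0.047], [0.3919, 0.595, 0.047], [0.4045, 0.692, 0.047], [0.3865, 0.6766, 0.047], [0.3839, 0.5114, 0.047]]
4037.0 [[298, 148], [295, 236], [338, 237], [342, 153], [334, 148]]
[[0.389, 0.2559, 0.047], [0.4771, 0.2892, 0.047], [0.4594, 0.3322, 0.047], [0.3759, 0.2977, 0.047], [0.3747, 0.2884, 0.047]]
[[317.39032961 197.67291266]]
```

View pics/w1.png

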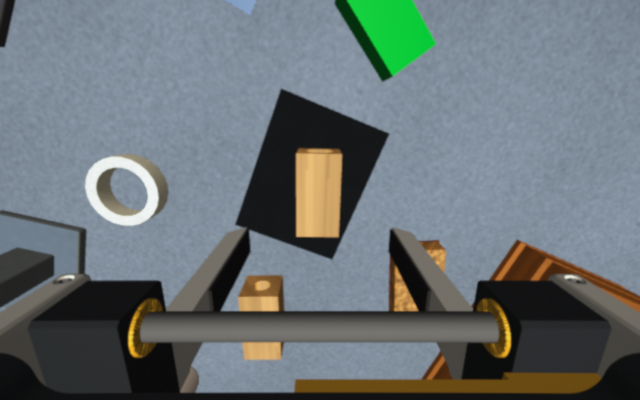

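Wrist view: the blank's top face has corners near (298,153), (295,236), (338,237), (342,153). It is already nearly aligned with the tool.

Run:
```python
from h import *
o=robot.get_obs()
q=np.array([[297.5,153],[295,236.5],[338.5,237.5],[342.5,153]])
w=onz('wrist',q,.047,o); print(w.round(4).tolist(),w.mean(0).round(4))
v=(w[1]+w[2]-w[0]-w[3])/2; print('len',np.linalg.norm(v),'ang',np.degrees(np.arctan2(v[1],v[0])), np.linalg.norm(w[2]-w[1]),np.linalg.norm(w[3]-w[0]))
t=onz('top',[[350.4,182.4],[345,152]],.095); v=t[1]-t[0]; print('pin',t.round(4).tolist(),np.linalg.norm(v),np.degrees(np.arctan2(v[1],v[0])))
```

```text
[[0.3938, 0.2576, 0.047], [0.4777, 0.2898, 0.047], [0.4597, 0.3332, 0.047], [0.3757, 0.2984, 0.047]] [0.4267 0.2948 0.047 ]
len 0.0904174790361542 ang 21.768193383647475 0.047001877875414926 0.04469128901199139
pin [[0.5362, -0.0054, 0.095], [0.6296, 0.0095, 0.095]] 0.09458163178559462 9.056044087813804
```

>>> arm_command([
  [-0.001,0,-0.08,-0.018],
  [-0.001,0,-0.16,-0.018],
  [-0.001,0,-0.23,-0.018],
  [-0.001,0,-0.28,-0.018],
  [-0.001,0,-0.295,-0.018],
  [-0.001,0,-0.295,-0.018],
  [-0.001,0,-0.295,-0.018],
])

```text
time: 1.65
tool_pos: [0.4279, 0.2956, 0.0092]
ee_rot: [3.141, 0.002, -2.76]
wrist_force: [-0.4, -0.3, 1.2]
width: 0.0942
finger_force: 0.0
```

>>> arm_command([
  [0,0,0,0],
  [0,0,0,0],
  [0,0,0,0],
  [0,0,0,0],
  [0,0,0,0],
  [0,0,0,0],
  [0,0,0,0],
  [0,0,0,0],
], claw=1)

```text
time: 2.32
tool_pos: [0.4276, 0.2943, 0.008]
ee_rot: [3.142, -0.0, -2.762]
wrist_force: [-0.3, -0.1, 1.6]
width: 0.0455
finger_force: 29.9
```

>>> arm_command([
  [0,0,0.08,0],
  [0.01,-0.06,0.142,-0.02],
  [0.02,-0.14,0.142,-0.05],
  [0.03,-0.22,0.142,-0.08],
  [0.04,-0.3,0.142,-0.106],
  [0.049,-0.38,0.142,-0.106],
  [0.049,-0.46,0.142,-0.106],
  [0.049,-0.54,0.142,-0.106],
])

```text
time: 2.98
tool_pos: [0.4516, 0.0226, 0.0788]
ee_rot: [3.141, -0.0, -2.983]
wrist_force: [0.6, -0.5, -1.0]
width: 0.0456
finger_force: 29.9
```

>>> arm_command([
  [0,-0.06,0,0],
  [0,-0.087,0,0],
  [0,-0.087,0,0],
  [0,-0.087,0,0],
  [0,-0.087,0,0],
  [0,-0.087,0,0],
])

```text
time: 3.48
tool_pos: [0.452, -0.0179, 0.0788]
ee_rot: [3.141, -0.0, -2.982]
wrist_force: [0.4, -0.1, -0.7]
width: 0.0456
finger_force: 29.9
```

Run:
```python
from h import *
o=robot.get_obs(); print(o['time'],o['tool_pos'].round(4),np.degrees(o['ee_rot']).round(2))
w=robot.snapshot('wrist')[:,:,::-1].copy(); t=robot.snapshot('top')[:,:,::-1].copy(); s=robot.snapshot('scene')[:,:,::-1].copy()
for n,i in zip('wts',(w,t,s)): cv2.imwrite(f'pics/{n}2.png',i)
L=cv2.INTER_CUBIC
A=cv2.resize(w[130:330,220:420],(500,500),interpolation=L)
B=cv2.resize(s[170:250,300:410],(300,218),interpolation=L)
C=cv2.resize(t[130:230,320:380],(168,280),interpolation=L)
r=np.zeros((500,800,3),np.uint8); r[:,:500]=A; r[:218,500:]=B; r[219:499,500:668]=C
cv2.imwrite('pics/c2.png',r)
```

```text
3.4833 [ 0.452  -0.0179  0.0788] [ 1.7996e+02 -2.0000e-02 -1.7084e+02]
```

View pics/c2.png

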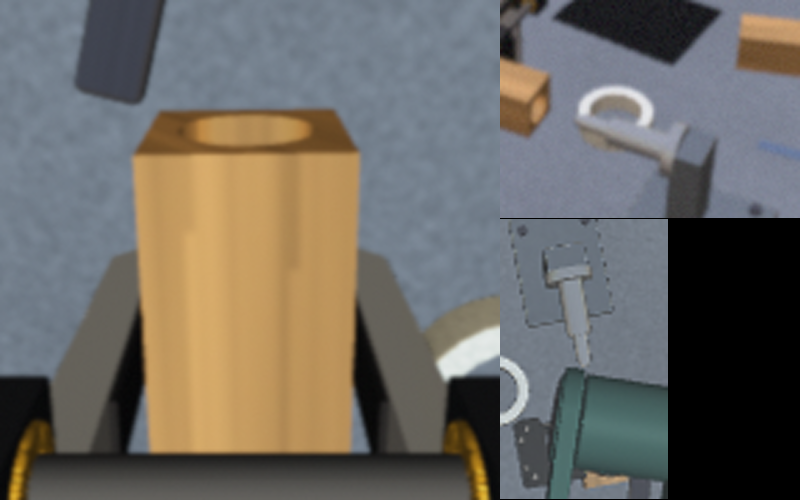

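The wrist crop shows the blank squarely gripped with a wide hole; the pin itself is hidden. In the scene crop, the hole centre is about (314.7,209.2) and the pin tip about (329.3,213.3). I'll refine the pin's axis from the top image.

Run:
```python
from h import *
o=robot.get_obs(); p=o['tool_pos']; yaw=o['ee_rot'][2]; d=-np.array([np.cos(yaw),np.sin(yaw),0])
mid=p+[0,0,.016]+0*d; print('pred hole scene',proj('scene',mid+.045*d),'tip pred',proj('scene',[.5362,-.0054,.095]))
c=np.array([[67,75],[218,48],[252,240],[100,268]])/5+[310,115]-.4
w=onz('top',c,.014); print(w.round(4).tolist())
for a,b in((3,0),(2,1)):
    v=w[b]-w[a]; print(np.degrees(np.arctan2(v[1],v[0])),np.linalg.norm(v))
v=w[1]-w[0]; print('w',np.linalg.norm(v))
ax=(w[0]+w[1])/2,(w[2]+w[3])/2; v=ax[0]-ax[1]; u=v/np.linalg.norm(v); print('foot axis ang',np.degrees(np.arctan2(u[1],u[0])),'at tip', (ax[1]+u*(-.025))[:2], 'front mid',ax[1])
# tip: origin is 50mm behind front edge; tip 115-... collar face at -20 => tip at -115 => 65 before front edge
print('tip by foot',ax[1]-u*.065)
# pin edges
im=cv2.GaussianBlur(cv2.cvtColor(cv2.imread('pics/top0.png'),cv2.COLOR_BGR2GRAY).astype(np.float32),(0,0),.6)
for r in range(156,184,3): print(r,im[r,336:358].astype(int).tolist())
# scene tip triangulation
for s in([329.3,213.3],): 
    P,e=tri(ray('top',[350.4,182.4]),ray('scene',s)); print('tri tip',P,e)
```

```text
pred hole scene [[313.97126116 208.19069113]] tip pred [[327.59140327 212.93998841]]
[[0.7173, 0.0756, 0.014], [0.7341, -0.0227, 0.014], [0.608, -0.0423, 0.014], [0.5909, 0.0559, 0.014]]
8.847510081354827 0.12792670781517299
8.851579769676633 0.12761256969122484
w 0.09971609185353095
foot axis ang 8.849542424052414 at tip [0.574744   0.00296698] front mid [0.59944639 0.00681299 0.014     ]
tip by foot [ 0.53522017 -0.00318663  0.014     ]
156 [113, 114, 114, 114, 111, 100, 119, 137, 142, 145, 145, 145, 144, 136, 119, 114, 113, 113, 113, 113, 113, 114]
159 [113, 113, 113, 112, 109, 98, 111, 132, 141, 143, 145, 146, 145, 139, 117, 112, 113, 113, 113, 113, 113, 113]
162 [112, 112, 112, 112, 113, 110, 103, 122, 137, 141, 144, 145, 145, 144, 135, 111, 110, 112, 114, 113, 110, 108]
165 [113, 113, 112, 110, 108, 106, 101, 113, 131, 140, 143, 144, 146, 145, 137, 117, 113, 115, 115, 116, 120, 122]
168 [119, 120, 120, 122, 123, 123, 121, 112, 127, 137, 140, 143, 145, 146, 144, 133, 110, 117, 121, 120, 121, 121]
171 [124, 123, 122, 122, 122, 122, 124, 120, 113, 122, 125, 138, 139, 145, 142, 123, 119, 121, 120, 121, 122, 120]
174 [122, 121, 120, 121, 122, 122, 122, 124, 124, 121, 112, 132, 144, 148, 144, 119, 115, 119, 121, 120, 120, 121]
177 [118, 119, 121, 122, 121, 122, 122, 123, 122, 121, 120, 128, 143, 147, 148, 143, 124, 121, 120, 119, 119, 120]
180 [123, 121, 121, 123, 123, 121, 120, 122, 123, 120, 116, 110, 128, 143, 148, 141, 116, 117, 123, 124, 122, 121]
183 [120, 121, 123, 122, 120, 120, 120, 122, 125, 124, 121, 121, 121, 124, 123, 121, 120, 120, 120, 120, 120, 117]
tri tip [ 0.53807512 -0.00416215  0.09369417] 0.004324370082638781
```

>>> arm_command([
  [0,0.003,0,-0.005],
  [0.03,0.0075,0,-0.005],
  [0.06,0.012,0,-0.005],
  [0.08,0.015,0,-0.005],
  [0.1,0.018,0,-0.005],
  [0.12,0.021,0,-0.005],
  [0.12,0.021,0,-0.005],
  [0.12,0.021,0,-0.005],
])

```text
time: 4.3
tool_pos: [0.5121, -0.0085, 0.0788]
ee_rot: [3.141, -0.001, -2.994]
wrist_force: [-0.6, -0.9, -1.7]
width: 0.046
finger_force: 29.9
```

Run:
```python
from h import *
o=robot.get_obs(); print(o['time'],o['tool_pos'].round(4),np.degrees(o['ee_rot']).round(2),o['wrist_force'],o['wrist_torque'])
s=robot.snapshot('scene')[:,:,::-1].copy();w=robot.snapshot('wrist')[:,:,::-1].copy(); L=cv2.INTER_CUBIC
cv2.imwrite('pics/s3.png',s)
cv2.imwrite('pics/c3.png',np.hstack([cv2.resize(s[180:255,300:400],(533,400),interpolation=L),cv2.resize(w[165:215,260:300+20],(160,400),interpolation=L)]))
```

```text
4.3 [ 0.5121 -0.0085  0.0788] [ 1.7999e+02 -5.0000e-02 -1.7152e+02] [-0.58552489 -0.9314655  -1.65608873] [0.03213147 0.00194793 0.05315606]
```

View pics/c3.png

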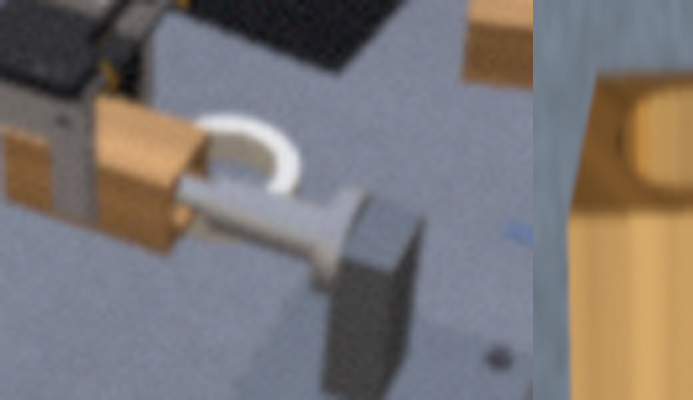

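The scene crop shows the pin's nose inside the blank, with no contact force. I'll carry on past the step gently.

>>> arm_command([
  [0.015,0.0023,0,0],
  [0.03,0.0045,0,0],
  [0.045,0.0068,0,0],
  [0.057,0.0086,0,0],
  [0.057,0.0086,0,0],
  [0.057,0.0086,0,0],
])

```text
time: 4.9
tool_pos: [0.5409, -0.0043, 0.0788]
ee_rot: [3.141, -0.0, -2.994]
wrist_force: [0.3, -0.1, -0.2]
width: 0.0458
finger_force: 29.9
```

No force past the step, so the hole is wide. On to the collar.

>>> arm_command([
  [0.02,0.003,0,0],
  [0.04,0.006,0,0],
  [0.06,0.009,0,0],
  [0.074,0.011,0,0],
  [0.08,0.012,0,0],
  [0.08,0.012,0,0],
])

```text
time: 5.4
tool_pos: [0.5814, 0.0018, 0.0787]
ee_rot: [3.141, -0.0, -2.994]
wrist_force: [-0.2, 0.0, -1.4]
width: 0.0458
finger_force: 29.9
```

>>> arm_command([
  [0.003,0.0005,0,0],
  [0.006,0.001,0,0],
  [0.006,0.001,0,0],
  [0.006,0.001,0,0],
])

```text
time: 5.73
tool_pos: [0.5834, 0.0022, 0.0791]
ee_rot: [3.142, -0.0, -2.994]
wrist_force: [0.8, -0.3, -0.4]
width: 0.0455
finger_force: 29.9
```

>>> arm_command([
  [0.003,0.0005,0,0],
  [0.006,0.001,0,0],
  [0.006,0.001,0,0],
  [0.006,0.001,0,0],
])

```text
time: 6.07
tool_pos: [0.5847, 0.0024, 0.0789]
ee_rot: [3.142, -0.004, -2.994]
wrist_force: [-4.9, -1.3, 1.7]
width: 0.0459
finger_force: 29.9
```

>>> arm_command([
  [0.003,0.0005,0,0],
  [0.003,0.0005,0,0],
  [0.003,0.0005,0,0],
])

```text
time: 6.32
tool_pos: [0.5847, 0.0024, 0.0788]
ee_rot: [3.141, -0.008, -2.994]
wrist_force: [-9.2, -2.2, 4.2]
width: 0.0458
finger_force: 30.0
```

Contact: it stopped against the collar with about 9 N, roughly 50 mm past the tip. It goes fully home, so it belongs in the tray. Withdrawing.

>>> arm_command([
  [-0.02,-0.003,0,0],
  [-0.07,-0.0105,0,0],
  [-0.12,-0.018,0,0],
  [-0.17,-0.0255,0,0],
  [-0.22,-0.033,0,0],
  [-0.26,-0.039,0,0],
  [-0.29,-0.0435,0,0],
  [-0.29,-0.0435,0,0],
])

```text
time: 6.98
tool_pos: [0.4409, -0.0189, 0.079]
ee_rot: [3.141, -0.001, -2.995]
wrist_force: [0.5, 0.2, -0.8]
width: 0.0455
finger_force: 29.9
```

>>> arm_command([
  [-0.01,-0.06,0,0],
  [-0.02,-0.14,0,-0.01],
  [-0.026,-0.22,0,-0.024],
  [-0.026,-0.3,0,-0.024],
  [-0.026,-0.38,0,-0.024],
  [-0.026,-0.45,0,-0.024],
  [-0.026,-0.488,0,-0.024],
  [-0.026,-0.488,0,-0.024],
])

```text
time: 7.65
tool_pos: [0.4308, -0.2673, 0.0792]
ee_rot: [-3.139, 0.001, -3.049]
wrist_force: [0.6, -0.2, -0.6]
width: 0.0458
finger_force: 29.9
```

>>> arm_command([
  [0,0,-0.04,0],
  [0,0,-0.08,0],
  [0,0,-0.11,0],
  [0,0,-0.128,0],
  [0,0,-0.13,0],
  [0,0,-0.13,0],
  [0,0,-0.13,0],
])

```text
time: 8.23
tool_pos: [0.4308, -0.2626, 0.0144]
ee_rot: [-3.141, 0.001, -3.044]
wrist_force: [-0.1, -0.2, -1.0]
width: 0.0459
finger_force: 29.9
```

>>> arm_command([
  [0,0,0,0],
  [0,0,0,0],
  [0,0,0,0],
  [0,0,0,0],
  [0,0,0.03,0],
  [0,0,0.1,0],
  [0,0,0.18,0],
  [0,0,0.26,0],
], claw=0)

```text
time: 8.9
tool_pos: [0.4293, -0.2623, 0.1448]
ee_rot: [3.14, -0.001, -3.044]
wrist_force: [0.7, -1.2, 0.7]
width: 0.0931
finger_force: 0.0
```

>>> arm_command([
  [-0.06,0,0.05,0],
  [-0.1,0,0.1,0],
  [-0.1,0,0.1,0],
  [-0.1,0,0.1,0],
  [-0.1,0,0.1,0],
])

```text
time: 9.32
tool_pos: [0.3801, -0.2626, 0.1931]
ee_rot: [3.141, -0.0, -3.044]
wrist_force: [0.3, 0.1, -0.4]
width: 0.0942
finger_force: 0.0
```

Run:
```python
from h import *
o=robot.get_obs(); print(o['time'],o['tool_pos'].round(4),o['wrist_force'])
s=robot.snapshot('scene')[:,:,::-1].copy(); cv2.imwrite('pics/s4.png',s)
```

```text
9.3167 [ 0.3801 -0.2626  0.1931] [ 0.34810232  0.08936355 -0.38759261]
```

View pics/s4.png

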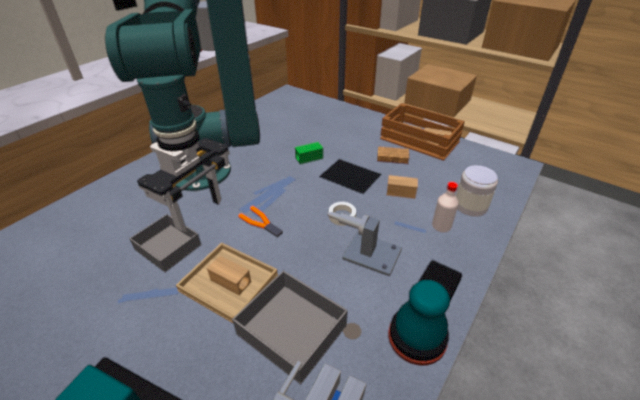

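The blank lies flat in the middle of the tray at (230,275). The other blank and the bystanders are where they were, and the arm is clear.

```bash
python3 -c "
from bench import robot
print(robot.close_job())"
```

```text
the job is handed in; nothing more can be done
None
```

The blank from the mat slid fully home against the collar (wide hole), so I laid it flat in the plywood tray and handed the job in at about 9 s; the call returned no verdict.

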